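Cap a bottle for the autoclave: home, then a quarter turn back

TASK

One of the three square glass bottles stands in the steel holder: it is the next one for the autoclave, and its cap is only started on the thread. Screw that cap down until it bottoms out, then back it off a quarter turn so that the bottle can vent, and finish still holding the cap between your fingers, without turning it further or lifting the bottle, so that it cannot shift while I tape it. Leave the other two bottles and the things around them as they are.

Things in the scene. Friction and masses are not known exactly. Their poses are not given: they have to be found in the camera images.
- holder: the capping holder: an open square frame of bright sheet steel, 75 x 75 mm outside (4 mm walls), 42 mm high, with two screwed-down flanges at its front and back; fixed to the worktop. It has no floor: a bottle stands in it on the worktop, held by its square sides so that it cannot turn (67 mm opening, 64 mm bottle, so it has about 1.5 mm and 4 degrees of play). Origin: centre of the frame at worktop height, z up, its sides along x and y.
- bottle_a: bottle a, one of three bottles that look the same: clear glass, square, 64 x 64 mm with rounded corners, straight sides up to 83 mm, domed shoulder up to 104 mm, then a round neck (35 mm; 41 mm collar); empty, about 0.4 kg with its cap, loose. Which of the three stands in the holder changes; the other two stand on the bare worktop 13 cm or more away, sides parallel to the holder's. Origin: centre of its underside, z up.
- cap_a: the orange ribbed screw cap of bottle a, 46 mm across and 28 mm tall, already caught on the thread. Origin: centre of its underside, z up; it turns and rises with the cap. The underside lies 111 mm above the bottle's underside when the cap has bottomed out, and 5 mm more for each turn it is unscrewed. A white T-shaped mark moulded on its top points along its x axis from the centre outwards.
- turn_a (a joint): turn of the cap of bottle a on its thread, rad: 0 = bottomed out (hard stop), growing as it is unscrewed, counterclockwise from above (right-hand thread, 5 mm a turn); starts between 2.4 and 4.4 on all three bottles, thread ends at 8.5. Turning it takes about 0.04 N m; it stays where it is left. Two fingers across its sides hold it well with 20 N.
- cap_a_grip (a point): point on the axis of the cap of bottle a, 18 mm above the cap's underside (10 mm below its top): the middle of the place to grip it; fingertips may reach 20 mm below this point without touching the glass
- bottle_b: bottle b, one of three bottles that look the same: clear glass, square, 64 x 64 mm with rounded corners, straight sides up to 83 mm, domed shoulder up to 104 mm, then a round neck (35 mm; 41 mm collar); empty, about 0.4 kg with its cap, loose. Which of the three stands in the holder changes; the other two stand on the bare worktop 13 cm or more away, sides parallel to the holder's. Origin: centre of its underside, z up.
- cap_b: the orange ribbed screw cap of bottle b, 46 mm across and 28 mm tall, already caught on the thread. Origin: centre of its underside, z up; it turns and rises with the cap. The underside lies 111 mm above the bottle's underside when the cap has bottomed out, and 5 mm more for each turn it is unscrewed. A white T-shaped mark moulded on its top points along its x axis from the centre outwards.
- turn_b (a joint): turn of the cap of bottle b on its thread, rad: 0 = bottomed out (hard stop), growing as it is unscrewed, counterclockwise from above (right-hand thread, 5 mm a turn); starts between 2.4 and 4.4 on all three bottles, thread ends at 8.5. Turning it takes about 0.04 N m; it stays where it is left. Two fingers across its sides hold it well with 20 N.
- cap_b_grip (a point): point on the axis of the cap of bottle b, 18 mm above the cap's underside (10 mm below its top): the middle of the place to grip it; fingertips may reach 20 mm below this point without touching the glass
- bottle_c: bottle c, one of three bottles that look the same: clear glass, square, 64 x 64 mm with rounded corners, straight sides up to 83 mm, domed shoulder up to 104 mm, then a round neck (35 mm; 41 mm collar); empty, about 0.4 kg with its cap, loose. Which of the three stands in the holder changes; the other two stand on the bare worktop 13 cm or more away, sides parallel to the holder's. Origin: centre of its underside, z up.
- cap_c: the orange ribbed screw cap of bottle c, 46 mm across and 28 mm tall, already caught on the thread. Origin: centre of its underside, z up; it turns and rises with the cap. The underside lies 111 mm above the bottle's underside when the cap has bottomed out, and 5 mm more for each turn it is unscrewed. A white T-shaped mark moulded on its top points along its x axis from the centre outwards.
- turn_c (a joint): turn of the cap of bottle c on its thread, rad: 0 = bottomed out (hard stop), growing as it is unscrewed, counterclockwise from above (right-hand thread, 5 mm a turn); starts between 2.4 and 4.4 on all three bottles, thread ends at 8.5. Turning it takes about 0.04 N m; it stays where it is left. Two fingers across its sides hold it well with 20 N.
- cap_c_grip (a point): point on the axis of the cap of bottle c, 18 mm above the cap's underside (10 mm below its top): the middle of the place to grip it; fingertips may reach 20 mm below this point without touching the glass
- tape_roll: roll of pale masking tape lying flat, 95 mm across, 22 mm high; origin: centre of its underside. A bystander
- timer: white square lab timer with a small display, 66 x 66 x 20 mm, lying flat; origin: centre of its underside. A bystander
- marker: white marker pen with a black cap, 134 mm long, 16 mm high, lying along its x axis; origin: centre of its underside. A bystander
- cap_a_mark (a point): outer end of the white mark on the top of the cap of bottle a: 14 mm from the cap's axis, 28 mm above its underside
- cap_b_mark (a point): outer end of the white mark on the top of the cap of bottle b: 14 mm from the cap's axis, 28 mm above its underside
- cap_c_mark (a point): outer end of the white mark on the top of the cap of bottle c: 14 mm from the cap's axis, 28 mm above its underside
There are look-alikes about, which are no part of the job. What is shaped like the bottle_a but turquoise is not meant.

How it is judged:
On the way, in this order (a step that is already met when the one before it is completed fails the run):
1. the cap of the bottle in the holder is screwed down until it bottoms out (((horizontal distance between bottle_a and holder below 0.012 m and value of joint turn_a below 0.1 rad) or (horizontal distance between bottle_b and holder below 0.012 m and value of joint turn_b below 0.1 rad) or (horizontal distance between bottle_c and holder below 0.012 m and value of joint turn_c below 0.1 rad))), for 0.1 s.
2. that cap is backed off a quarter turn (((horizontal distance between bottle_a and holder below 0.012 m and value of joint turn_a between 1.17 and 1.97 rad) or (horizontal distance between bottle_b and holder below 0.012 m and value of joint turn_b between 1.17 and 1.97 rad) or (horizontal distance between bottle_c and holder below 0.012 m and value of joint turn_c between 1.17 and 1.97 rad))), for 0.2 s.
At the end, for the whole second after the job is handed in: The cap of the bottle in the holder is 90 degrees (23 either way) back from its stop, not turning, gripped by the fingers (over 2 N, grasp point within 30 mm of its grip point); the bottle stands upright (0.08 rad) in the holder, down on the worktop (5 mm) (((horizontal distance between bottle_a and holder below 0.012 m and value of joint turn_a between 1.17 and 1.97 rad and velocity of joint turn_a between -0.1 and 0.1 rad/s and contact force between the fingers and cap_a above 2 N and distance between the grasp point and cap_a_grip below 0.03 m and height (world z) of bottle_a below 0.005 m and angle between bottle_a's own z axis and vertical below 0.08 rad) or (horizontal distance between bottle_b and holder below 0.012 m and value of joint turn_b between 1.17 and 1.97 rad and velocity of joint turn_b between -0.1 and 0.1 rad/s and contact force between the fingers and cap_b above 2 N and distance between the grasp point and cap_b_grip below 0.03 m and height (world z) of bottle_b below 0.005 m and angle between bottle_b's own z axis and vertical below 0.08 rad) or (horizontal distance between bottle_c and holder below 0.012 m and value of joint turn_c between 1.17 and 1.97 rad and velocity of joint turn_c between -0.1 and 0.1 rad/s and contact force between the fingers and cap_c above 2 N and distance between the grasp point and cap_c_grip below 0.03 m and height (world z) of bottle_c below 0.005 m and angle between bottle_c's own z axis and vertical below 0.08 rad))); the arm keeps its last pose, push and grip.
It fails at once if another bottle is shifted, or its cap turned (a point on it moves more than 12 mm) ((horizontal distance between bottle_a and holder above 0.06 m and distance of any of cap_a_mark, bottle_a from where it was at the start of the episode above 0.012 m) or (horizontal distance between bottle_b and holder above 0.06 m and distance of any of cap_b_mark, bottle_b from where it was at the start of the episode above 0.012 m) or (horizontal distance between bottle_c and holder above 0.06 m and distance of any of cap_c_mark, bottle_c from where it was at the start of the episode above 0.012 m)).
It fails at once if the tape roll, the timer or the marker is pushed about (more than 20 mm) (distance of any of tape_roll, timer, marker from where it was at the start of the episode above 0.02 m).
It also fails if it takes over 51 s, if anything falls off the work surface, if the arm or the gripper's body presses on something with over 40 N, if the wrist force passes 120 N, or if a joint passes its speed limit or range.

ROBOT

A 6-joint arm with a two-finger parallel gripper is mounted at the origin on a cart in front of the work surface, level with it; the furniture and walls round the work are solid. World frame = base frame: x ahead of the robot, y to its left, z up, the work surface at z = 0. Lengths are in m, angles in rad, forces in N, time in s.
With the tool pointing down it reaches from about 0.35 to 0.85 m from the base axis. Payload 8.1 kg.
Tool frame: the origin (TCP) lies midway between the tips of the shut fingers; the grasp point (between the pads) lies 19 mm behind it (env.grasp_offset is the distance from the TCP to the grasp point, in m); z points along the fingers, y is the direction in which the jaws open and shut (so a half turn about z gives the same grasp; the last joint's range is limited). The gripper opens to 93 mm and grips with 3 to 60 N. Pads are 15 mm wide; open, the fingers measure 128 mm over their backs; the gripper's body (75 mm by 188 mm) begins 65 mm behind the grasp point.
Start: joints at [-1.385, 0.13, 1.488, -0, 1.523, -0.085], TCP at [0.161, -0.578, 0.219] pointing down, gripper open.
Joint ranges: [-2.96, 2.96], [-0.89, 2.26], [0.02, 2.5], [-1.34, 4.48], [0, 2.73], [-2.66, 2.66]. Speed limits (rad/s): [2.39, 2.39, 2.79, 3.14, 3.14, 3.14].

INTERFACE

Orientations are given as a unit quaternion [w, x, y, z].
In Python, from workcell import env gives the robot as it stands.
- The arm moves only by the tool carry_out, never from a script. Its argument "targets" is a list of rows, each a list of 3 entries, a list of its own where there are three numbers: the shift along the tool's x, y, z in mm, then the turn, a rotation vector about the tool's x, y, z in degrees, then the closure in counts, from 0 (fully open) to 255 (shut). A call has 1 to 8 rows; each row shifts and turns the commanded pose from where the row before left it, along the tool's axes as they then stand; what a row does not reach is not made up. A row lasts 1/10 s, in which the tool goes at most 50 mm and 8.59 degrees, less where a joint would pass 70% of its speed; a pose out of reach is approached as far as the arm can. A call is refused whole if a number of a shift passes 50 or a number of a turn 8.59, either way. A call with a gripper value outside its range is refused whole. The fingers move at their own pace and stop on an object; the grip force is fixed at half the most. Time passes only in rows, so rows that do not move let the fingers close. It gives the time, the measured TCP pose, the force and the opening at its end, in the units of the state.
- env.sense(): the state, without advancing time (a new reading comes with each control period).
- env.get_image(name): name is "scene" or "top" or "wrist"; returns a dict with "image" (420x560x3 uint8, red, green, blue), "vertical_fov" (degrees; the focal length in pixels is half the picture's height over the tangent of half this angle, whatever the lens; pixels are square), "cx", "cy" (the principal point, pixels), "rvec" (rotation vector, rad) and "tvec" (3), from world to camera coordinates, as OpenCV has them; the wrist camera has in their place "mount" (4x4, takes a point from camera to tool coordinates, whose origin is the TCP and whose axes are the flange's). Camera axes: x right, y down, z forward; pixel columns grow to the right and rows downward; lengths in m; the calibration is good to about 2 mm. A picture is of the moment at which its call begins: read the wrist's pose just before it. There is no depth.
- env.finish_job(): hands the job in, once; it reports no verdict.
The state is a dict: "clock": time; "qpos": joint angles; "joint_velocities": joint speeds; "tau": joint torques, N m; "tool_pos": TCP position; "tcp_rot": TCP orientation; "wrist_force": force on the tool from outside, world axes, zero at the start; "moment": the same for the moment, N m; "finger_gap": opening from 0.0 (shut) to 1.0 (fully open).
Only numpy, scipy, OpenCV 4.12 (cv2) and the standard library are available. Lean on these libraries where they do the work, as an engineer would, in place of code of your own. Each camera call takes 0.05 s, during which the arm holds its last target.

## Working session

There is one attempt and no reset: what is moved stays moved. The work goes in short steps, Python scripts to look and compute and a tool call to move; the robot and the scene stay as the last step left them, time stands still between calls to the robot, and variables do not carry over. Pictures are saved under pics/ and viewed, and the job is handed in when it is done.

Besides the shell and the picture viewer there is one more tool, called after ">>>" as name(argument=value, ...) on one line, values as JSON. carry_out: Moves the arm, as the interface text tells. Its arguments: {"type":"object","properties":{"targets":{"type":"array"}},"required":["targets"]}

```bash
mkdir -p pics; cat > h.py <<'E'
import numpy as np, cv2
from workcell import env
def save(name,fn):
    d=env.get_image(name); cv2.imwrite('pics/'+fn,d['image'][:,:,::-1]); np.save('pics/'+fn+'.npy',d,allow_pickle=True); return d
def ray(d,u,v):
    H=d['image'].shape[0]; f=H/2/np.tan(np.radians(d['vertical_fov'])/2)
    R=cv2.Rodrigues(np.array(d['rvec'],float))[0]; t=np.array(d['tvec'],float)
    return -R.T@t, R.T@np.array([(u-d['cx'])/f,(v-d['cy'])/f,1])
def onz(d,u,v,z):
    o,r=ray(d,u,v); return o+r*(z-o[2])/r[2]
E
python3 - <<'E'
from h import *
s=env.sense(); print({k:np.round(v,3) for k,v in s.items()}, env.grasp_offset)
for n in ['scene','top','wrist']:
    d=save(n,n+'0.png'); print(n,{k:v for k,v in d.items() if k!='image'})
E
```

```text
{'clock': np.float64(0.0), 'qpos': array([-1.385,  0.131,  1.489,  0.   ,  1.523, -0.085]), 'joint_velocities': array([ 0.001,  0.   ,  0.001, -0.   ,  0.001,  0.   ]), 'tau': array([ 1.0000e-03, -5.5984e+01, -4.9176e+01,  7.7000e-02,  3.5000e-02,
       -0.0000e+00]), 'tool_pos': array([ 0.16 , -0.578,  0.218]), 'tcp_rot': array([-0.001,  0.991,  0.135, -0.   ]), 'wrist_force': array([-0.656, -0.46 ,  0.395]), 'moment': array([-0.023,  0.004,  0.011]), 'finger_gap': np.float64(0.998)} 0.0188
scene {'vertical_fov': 52.44257880707979, 'cx': 283.5263350158471, 'cy': 203.62870583481273, 'rvec': array([ 1.82467062, -0.86661238,  0.57808555]), 'tvec': array([-0.35858385,  0.23322141,  0.76959752])}
top {'vertical_fov': 42.091289179802885, 'cx': 279.7430713524355, 'cy': 214.26996663351937, 'rvec': array([ 1.99504824, -2.23367764,  0.23216989]), 'tvec': array([-0.03475449,  0.52352855,  1.33702858])}
wrist {'vertical_fov': 68.38697659871812, 'cx': 272.63111819833904, 'cy': 209.841007952031, 'mount': array([[-3.54097439e-04, -9.70945139e-01, -2.39301925e-01,
         6.60838341e-02],
       [ 9.99999863e-01, -4.36225871e-04,  2.90235851e-04,
         3.03689642e-04],
       [-3.86192779e-04, -2.39301789e-01,  9.70945160e-01,
        -1.65855069e-01],
       [ 0.00000000e+00,  0.00000000e+00,  0.00000000e+00,
         1.00000000e+00]])}
```

View pics/scene0.png

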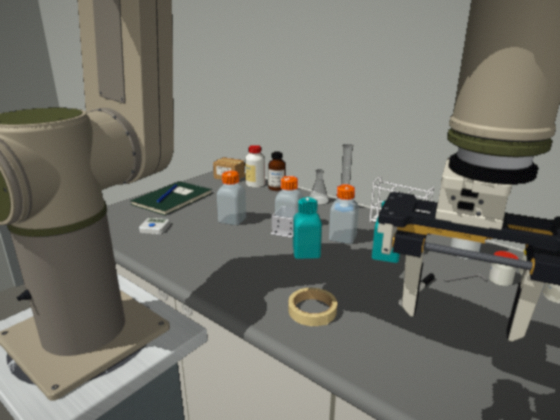

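View pics/top0.png

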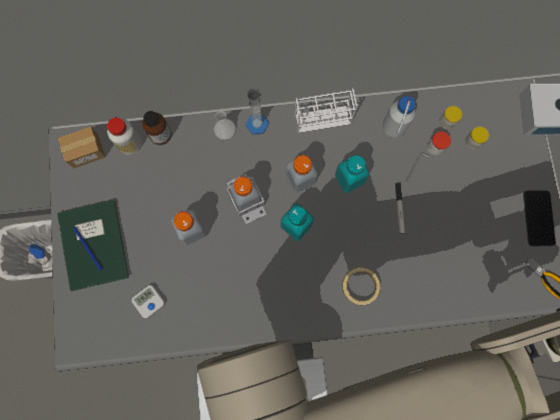

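View pics/wrist0.png

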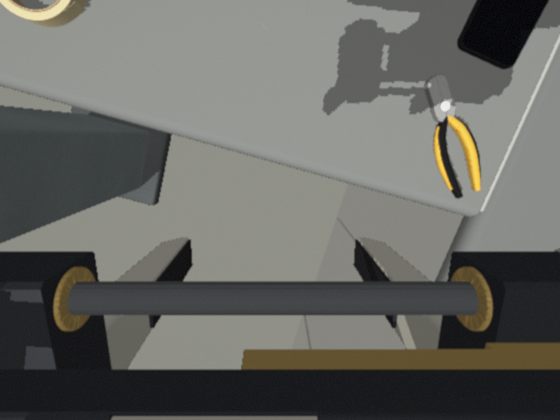

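The top view shows orange caps at about (184,222), (243,187) and (303,166). The holder and its flanges surround the middle one, with turquoise look-alikes at (296,215) and (355,168). Next I'll measure these.

```bash
python3 - <<'E'
from h import *
D={n:np.load(f'pics/{n}0.png.npy',allow_pickle=True).item() for n in ['top','scene']}
P={}
for n,d in D.items():
    hsv=cv2.cvtColor(d['image'],cv2.COLOR_RGB2HSV)
    m=cv2.inRange(hsv,(5,180,120),(16,255,255)); m=cv2.morphologyEx(m,cv2.MORPH_CLOSE,np.ones((5,5)))
    k,l,st,c=cv2.connectedComponentsWithStats(m)
    for i in range(1,k):
        if st[i,4]>60:
            print(n,st[i],c[i].round(1), onz(d,*c[i],.132).round(4)); P.setdefault(n,[]).append(c[i])
P['scene'].sort(key=lambda p:p[0]);P['top'].sort(key=lambda p:p[0])
for a in P['top']:
  for b in P['scene']:
    o1,r1=ray(D['top'],*a);o2,r2=ray(D['scene'],*b)
    A=np.c_[r1,-r2];s=np.linalg.lstsq(A,o2-o1,rcond=None)[0]
    p,q=o1+s[0]*r1,o2+s[1]*r2
    print(a.round(),b.round(),((p+q)/2).round(4),np.linalg.norm(p-q).round(4))
im=D['top']['image'][130:270,140:400]
cv2.imwrite('pics/topz.png',cv2.resize(im,None,fx=3,fy=3,interpolation=cv2.INTER_CUBIC)[:,:,::-1])
E
```

```text
top [294 155  18  19 260] [302.2 164.1] [ 0.6188 -0.1605  0.132 ]
top [234 177  18  18 256] [242.6 185.6] [ 0.581  -0.0098  0.132 ]
top [174 212  18  18 257] [182.8 220.5] [0.5112 0.1411 0.132 ]
scene [222 170  17  14 192] [230.3 176.8] [0.5016 0.1311 0.132 ]
scene [280 176  17  14 187] [288.5 182.7] [ 0.5663 -0.0185  0.132 ]
scene [337 185  17  14 208] [345.4 191.6] [ 0.6063 -0.1664  0.132 ]
[183. 220.] [230. 177.] [0.5122 0.142  0.1267] 0.0003
[183. 220.] [289. 183.] [0.5662 0.0828 0.1078] 0.1592
[183. 220.] [345. 192.] [0.5925 0.0072 0.1084] 0.3144
[243. 186.] [230. 177.] [0.5111 0.0351 0.1692] 0.1487
[243. 186.] [289. 183.] [ 0.5817 -0.0083  0.1255] 0.0031
[243. 186.] [345. 192.] [ 0.632  -0.0685  0.0951] 0.1447
[302. 164.] [230. 177.] [ 0.4795 -0.0734  0.2297] 0.2608
[302. 164.] [289. 183.] [ 0.5557 -0.1091  0.1753] 0.1342
[302. 164.] [345. 192.] [ 0.6197 -0.16    0.1266] 0.0023
```

View pics/topz.png

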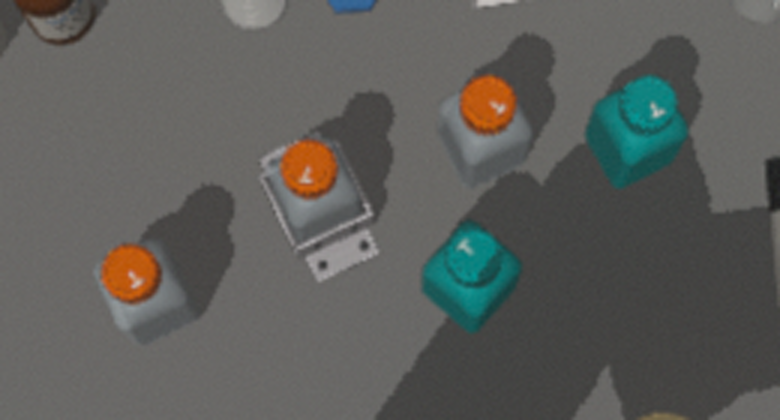

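>>> carry_out(targets=[[[20,-15,-10],[0,0,0],0],[[37,-29,-8],[0,0,0],0],[[37,-29,-8],[0,0,0],0],[[37,-29,-8],[0,0,0],0],[[37,-29,-8],[0,0,0],0],[[37,-29,0],[0,0,0],0],[[37,-29,0],[0,0,0],0],[[37,-29,0],[0,0,0],0]])

```text
clock: 0.95
tool_pos: [0.3717, -0.2917, 0.2606]
tcp_rot: [0.0, 0.991, 0.135, 0.0]
wrist_force: [0.0, -0.7, 0.3]
finger_gap: 1.002
```

>>> carry_out(targets=[[[37,-29,0],[0,0,0],0],[[37,-29,0],[0,0,0],0],[[37,-29,0],[0,0,0],0],[[37,-29,0],[0,0,0],0],[[30,-24,0],[0,0,0],0],[[20,-16,0],[0,0,0],0],[[10,-8,0],[0,0,0],0],[[0,0,0],[0,0,0],0]])

```text
clock: 1.75
tool_pos: [0.5278, -0.0788, 0.2602]
tcp_rot: [-0.0, 0.991, 0.136, -0.0]
wrist_force: [-0.1, 0.1, -0.3]
finger_gap: 0.997
```

```bash
cat >> h.py <<'E'
from scipy.spatial.transform import Rotation as Ro
def st():
    s=env.sense(); q=s['tcp_rot']; R=Ro.from_quat([q[1],q[2],q[3],q[0]]).as_matrix()
    return s,np.array(s['tool_pos']),R
def wray(d,p,R,u,v):
    H=420; f=H/2/np.tan(np.radians(d['vertical_fov'])/2)
    M=np.array(d['mount']); r=M[:3,:3]@np.array([(u-d['cx'])/f,(v-d['cy'])/f,1]); return p+R@M[:3,3], R@r
def wz(d,p,R,u,v,z):
    o,r=wray(d,p,R,u,v); return o+r*(z-o[2])/r[2]
def show():
    s,p,R=st(); print('t',s['clock'].round(2),'p',p.round(4),'q',np.round(s['qpos'],3),'yaw',np.degrees(np.arctan2(R[1,0],R[0,0])).round(2),'zax',R[:,2].round(3),'F',np.round(s['wrist_force'],1),'M',np.round(s['moment'],3),'gap',round(float(s['finger_gap']),3))
E
python3 - <<'E'
from h import *
show(); s,p,R=st(); d=save('wrist','w1.png'); np.savez('pics/w1.npz',p=p,R=R)
E
```

```text
Traceback (most recent call last):
  File "h.py", line 21, in show
    s,p,R=st(); print('t',s['clock'].round(2),'p',p.round(4),'q',np.round(s['qpos'],3),'yaw',np.degrees(np.arctan2(R[1,0],R[0,0])).round(2),'zax',R[:,2].round(3),'F',np.round(s['wrist_force'],1),'M',np.round(s['moment'],3),'gap',round(float(s['finger_gap']),3))
                          ^^^^^^^^^^^^^^^^
AttributeError: 'float' object has no attribute 'round'
```

```bash
sed -i "s/s\['clock'\].round(2)/round(float(s['clock']),2)/" h.py
python3 - <<'E'
from h import *
show(); s,p,R=st(); d=save('wrist','w1.png'); np.savez('pics/w1.npz',p=p,R=R)
E
```

```text
t 1.75 p [ 0.5278 -0.0788  0.2602] q [-0.244 -0.063  1.61   0.     1.595  1.054] yaw 15.63 zax [-0.001  0.    -1.   ] F [-0.1  0.1 -0.3] M [ 0.054  0.021 -0.021] gap 0.997
```

View pics/w1.png

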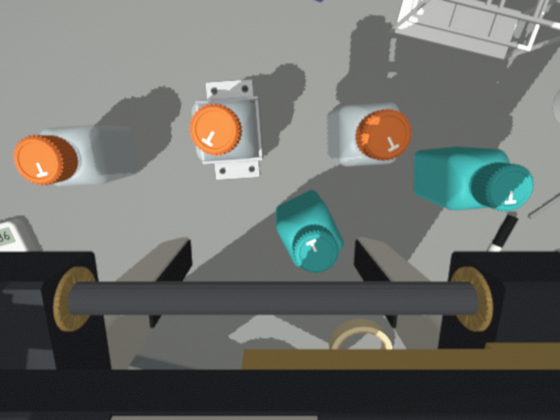

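The wrist view shows the holder's flanges at (229,88) and (238,169), with the orange cap above it at (216,129). The neighbours are at (45,160) and (383,135). I'll triangulate against the top view.

```bash
python3 - <<'E'
from h import *
d=np.load('pics/w1.png.npy',allow_pickle=True).item(); z=np.load('pics/w1.npz'); p,R=z['p'],z['R']
hsv=cv2.cvtColor(d['image'],cv2.COLOR_RGB2HSV)
m=cv2.inRange(hsv,(5,150,100),(16,255,255)); m[240:]=0
m=cv2.morphologyEx(m,cv2.MORPH_CLOSE,np.ones((9,9)))
k,l,stt,c=cv2.connectedComponentsWithStats(m)
T=np.load('pics/top0.png.npy',allow_pickle=True).item()
for i in range(1,k):
    if stt[i,4]<200: continue
    q=wz(d,p,R,*c[i],.133)
    o,r=wray(d,p,R,*c[i]); 
    for t in [(242.6,185.6),(182.8,220.5),(302.2,164.1)]:
        o2,r2=ray(T,*t); s=np.linalg.lstsq(np.c_[r,-r2],o2-o,rcond=None)[0]; a,b=o+s[0]*r,o2+s[1]*r2
        if np.linalg.norm(a-b)<.02: print(stt[i],c[i].round(1),'onz',q.round(4),'tri',((a+b)/2).round(4),np.linalg.norm(a-b).round(4))
# holder: flange centres (z~.003)
for u in [(229,88),(238,169)]: print(wz(d,p,R,*u,.003).round(4))
# mark dirs: (base,tip)
sub=cv2.resize(d['image'][90:190,0:440],None,fx=1.8,fy=1.8); 
cv2.imwrite('pics/w1z.png',cv2.resize(d['image'][90:180,170:270],None,fx=6,fy=6,interpolation=cv2.INTER_CUBIC)[:,:,::-1])
E
```

```text
[ 190  104   51   51 1962] [215.2 129.1] onz [ 0.5813 -0.0095  0.133 ] tri [ 0.5811 -0.0096  0.1321] 0.0006
[ 356  110   55   50 2122] [383.6 134.3] onz [ 0.6184 -0.1599  0.133 ] tri [ 0.6186 -0.1603  0.1321] 0.0003
[  14  136   63   49 2413] [ 44.7 159. ] onz [0.5117 0.1385 0.133 ] tri [0.5111 0.1411 0.1298] 0.0011
[0.6312 0.0079 0.003 ]
[ 0.5336 -0.0284  0.003 ]
```

View pics/w1z.png

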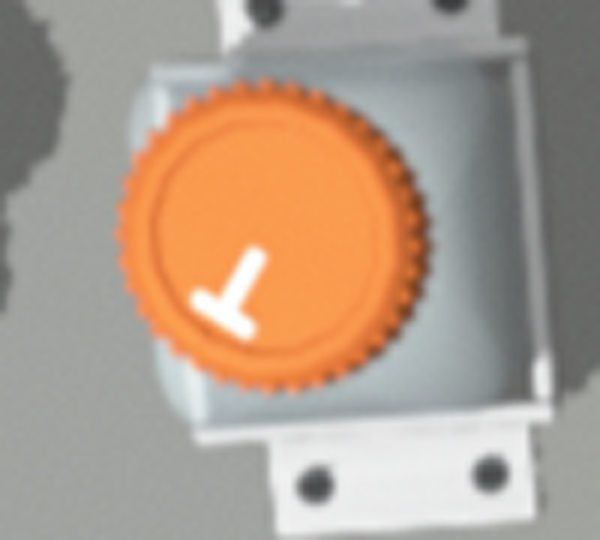

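>>> carry_out(targets=[[[24,-18,0],[0,0,0],0],[[24,-18,0],[0,0,0],0],[[22,-16,0],[0,0,0],0],[[0,0,0],[0,0,-8.5],0],[[0,0,0],[0,0,-8.5],0],[[0,0,0],[0,0,-8.5],0],[[0,0,0],[0,0,-8.5],0],[[0,0,0],[0,0,-8.5],0]])

```text
clock: 2.6
tool_pos: [0.5806, -0.013, 0.2607]
tcp_rot: [0.0, 0.874, 0.487, -0.0]
wrist_force: [-0.7, -0.4, -0.4]
finger_gap: 0.997
```

>>> carry_out(targets=[[[0,0,0],[0,0,-8.5],0],[[0,0,0],[0,0,-8.5],0],[[0,0,0],[0,0,-8.5],0],[[0,0,0],[0,0,-8.5],0],[[0,0,0],[0,0,-8.5],0],[[0,0,0],[0,0,-8.5],0],[[0,0,0],[0,0,-8.5],0],[[0,0,0],[0,0,-8.5],0]])

```text
clock: 3.4
tool_pos: [0.5806, -0.0131, 0.2608]
tcp_rot: [0.0, 0.452, 0.892, -0.0]
wrist_force: [-0.3, 0.1, -0.3]
finger_gap: 0.996
```

>>> carry_out(targets=[[[0,0,0],[0,0,-8.5],0],[[0,0,0],[0,0,-8.5],0],[[0,0,0],[0,0,-8.5],0],[[0,0,0],[0,0,-8.5],0],[[0,0,0],[0,0,-8.5],0],[[0,0,0],[0,0,-8.5],0],[[0,0,0],[0,0,-8.5],0],[[0,0,0],[0,0,-8.5],0]])

```text
clock: 4.2
tool_pos: [0.5806, -0.0131, 0.2608]
tcp_rot: [-0.0, -0.124, 0.992, -0.0]
wrist_force: [-0.1, 0.3, 0.3]
finger_gap: 0.996
```

>>> carry_out(targets=[[[0,0,0],[0,0,-8.5],0],[[0,0,0],[0,0,-8.5],0],[[0,0,0],[0,0,-8.5],0],[[0,0,0],[0,0,-8.5],0],[[0,0,0],[0,0,0],0],[[0,0,0],[0,0,0],0]])

```text
clock: 4.8
tool_pos: [0.5808, -0.0123, 0.2607]
tcp_rot: [-0.0, -0.404, 0.915, -0.0]
wrist_force: [-1.1, -0.8, 1.1]
finger_gap: 1.003
```

```bash
python3 - <<'E'
from h import *
show(); s,p,R=st(); d=save('wrist','w2.png'); np.savez('pics/w2.npz',p=p,R=R)
hsv=cv2.cvtColor(d['image'],cv2.COLOR_RGB2HSV)
m=cv2.inRange(hsv,(5,150,100),(16,255,255)); m[260:]=0
m=cv2.morphologyEx(m,cv2.MORPH_CLOSE,np.ones((9,9)))
k,l,stt,c=cv2.connectedComponentsWithStats(m)
for i in range(1,k):
    if stt[i,4]>200: print(stt[i],c[i].round(1),wz(d,p,R,*c[i],.136).round(4))
print('delta tool mm',(R.T@(np.array([.5815,-.0097,p[2]])-p)*1000).round(1))
E
```

```text
t 4.8 p [ 0.5808 -0.0123  0.2607] q [-0.109  0.065  1.482 -0.     1.595 -2.512] yaw -132.34 zax [-0. -0. -1.] F [-1.1 -0.8  1.1] M [ 0.101 -0.086  0.022] gap 1.003
[ 106   87   57   52 2333] [133.7 112.7] [ 0.6167 -0.159   0.136 ]
[ 253  182   45   47 1670] [275.2 205. ] [ 0.58   -0.0103  0.136 ]
[400 242  48  18 606] [421.7 251.5] [0.5037 0.1238 0.136 ]
delta tool mm [-2.4  1.2 -0. ]
```

View pics/w2.png

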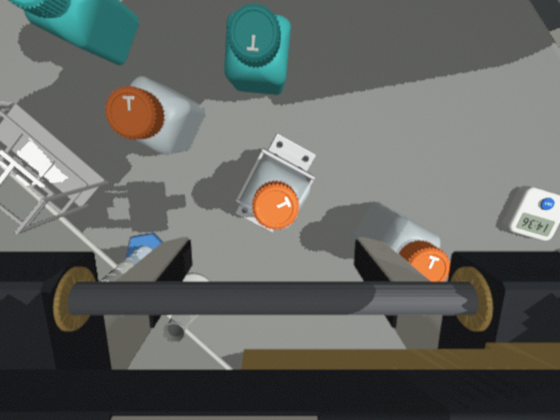

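>>> carry_out(targets=[[[-1.6,1.5,20],[0,0,0],0],[[0,0,40],[0,0,0],0],[[0,0,40],[0,0,0],0],[[0,0,26],[0,0,0],0],[[0,0,12],[0,0,0],0],[[0,0,5],[0,0,0],0],[[0,0,0],[0,0,0],0]])

```text
clock: 5.55
tool_pos: [0.5814, -0.0089, 0.1182]
tcp_rot: [0.0, -0.406, 0.914, -0.0]
wrist_force: [0.5, -0.5, -0.0]
finger_gap: 0.996
```

```bash
python3 - <<'E'
from h import *
show(); s,p,R=st(); d=save('wrist','w3.png')
d=save('scene','s3.png')
E
```

```text
t 5.55 p [ 0.5814 -0.0089  0.1182] q [-0.104  0.149  1.654 -0.     1.338 -2.511] yaw -132.05 zax [ 0.001 -0.    -1.   ] F [ 0.5 -0.5 -0. ] M [ 0.113 -0.101  0.036] gap 0.996
```

View pics/w3.png

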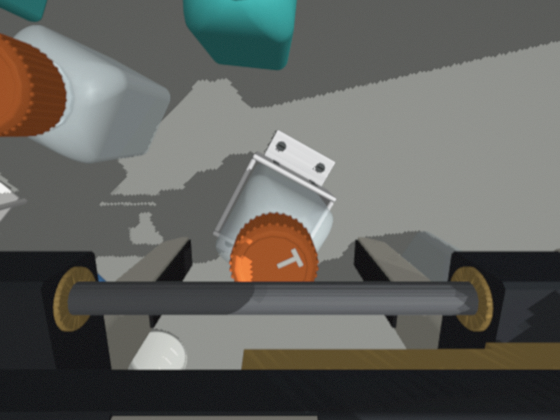

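View pics/s3.png

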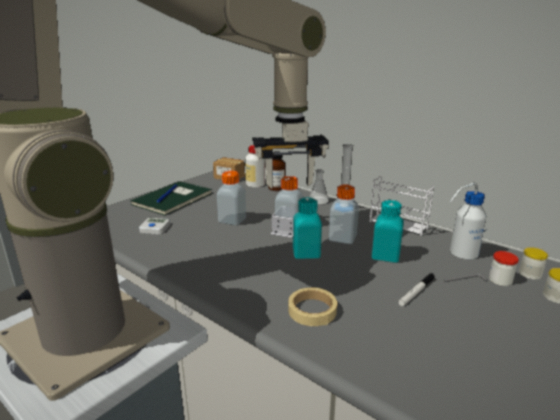

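The wrist view shows the cap centred between the fingers at column 274, with its T mark visible at (290,260). The neighbours are clear, so I'm closing the fingers.

>>> carry_out(targets=[[[0,0,0],[0,0,0],100],[[0,0,0],[0,0,0],180],[[0,0,0],[0,0,0],255],[[0,0,0],[0,0,0],255],[[0,0,0],[0,0,0],255],[[0,0,0],[0,0,0],255],[[0,0,0],[0,0,0],255],[[0,0,0],[0,0,0],255]])

```text
clock: 6.45
tool_pos: [0.581, -0.0087, 0.1176]
tcp_rot: [-0.0, -0.407, 0.913, 0.0]
wrist_force: [-1.0, 0.6, -0.3]
finger_gap: 0.492
```

```bash
python3 - <<'E'
from h import *
show(); s,p,R=st(); d=save('wrist','w4.png')
E
```

```text
t 6.45 p [ 0.581  -0.0087  0.1176] q [-0.103  0.149  1.655  0.     1.337 -2.512] yaw -131.98 zax [-0.  0. -1.] F [-1.   0.6 -0.3] M [ 0.134 -0.004  0.005] gap 0.492
```

View pics/w4.png

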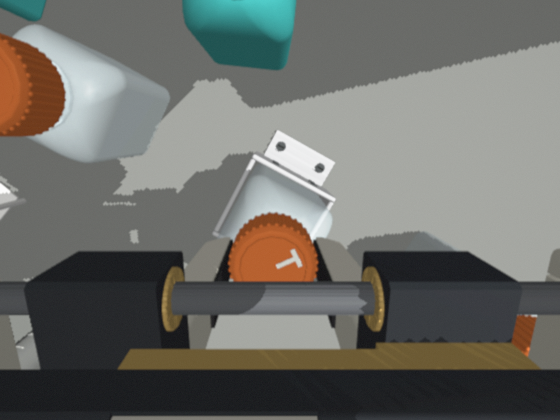

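Gripped: 0.492 × 93 mm ≈ 46 mm, which matches the cap's diameter. Now I'll screw it down clockwise, following the thread's descent.

>>> carry_out(targets=[[[0,0,0.1],[0,0,5],255],[[0,0,0.1],[0,0,8],255],[[0,0,0.1],[0,0,8],255],[[0,0,0.1],[0,0,8],255],[[0,0,0.1],[0,0,8],255],[[0,0,0.1],[0,0,8],255],[[0,0,0.1],[0,0,8],255],[[0,0,0.1],[0,0,8],255]])

```text
clock: 7.3
tool_pos: [0.5811, -0.0091, 0.1168]
tcp_rot: [0.0, 0.116, 0.993, -0.0]
wrist_force: [0.0, -0.8, -0.7]
finger_gap: 0.493
```

```bash
python3 -c "
from h import *
show();save('wrist','w5.png')"
```

```text
t 7.3 p [ 0.5811 -0.0091  0.1168] q [-0.103  0.15   1.656 -0.     1.336 -1.442] yaw 166.68 zax [-0. -0. -1.] F [ 0.  -0.8 -0.7] M [-0.225 -0.109  0.089] gap 0.493
```

View pics/w5.png

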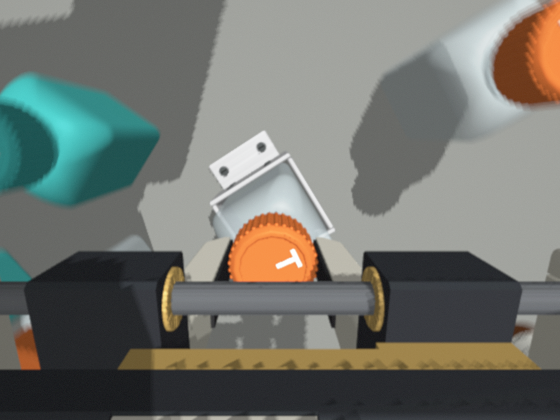

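The mark hasn't moved in the wrist view, at about (290,260), so the cap is turning with the grip. Continuing.

>>> carry_out(targets=[[[0,0,0.1],[0,0,8],255],[[0,0,0.1],[0,0,8],255],[[0,0,0.1],[0,0,8],255],[[0,0,0.1],[0,0,8],255],[[0,0,0.1],[0,0,8],255],[[0,0,0.1],[0,0,8],255],[[0,0,0.1],[0,0,8],255],[[0,0,0.1],[0,0,8],255]])

```text
clock: 8.15
tool_pos: [0.5807, -0.009, 0.1159]
tcp_rot: [-0.0, 0.623, 0.782, -0.0]
wrist_force: [-0.9, -0.4, -0.2]
finger_gap: 0.492
```

```bash
python3 -c "
from h import *
show()"
```

```text
t 8.15 p [ 0.5807 -0.009   0.1159] q [-0.103  0.151  1.657 -0.     1.335 -0.328] yaw 102.86 zax [-0.001 -0.    -1.   ] F [-0.9 -0.4 -0.2] M [-0.225  0.21   0.024] gap 0.492
```

>>> carry_out(targets=[[[0,0,0.1],[0,0,4],255],[[0,0,0.1],[0,0,4],255],[[0,0,0],[0,0,4],255]])

```text
clock: 8.45
tool_pos: [0.5808, -0.0089, 0.1157]
tcp_rot: [-0.0, 0.701, 0.713, -0.0]
wrist_force: [-2.1, -1.1, 0.1]
finger_gap: 0.489
```

```bash
python3 -c "
from h import *
show()"
```

```text
t 8.45 p [ 0.5808 -0.0089  0.1157] q [-0.103  0.151  1.657 -0.     1.334 -0.121] yaw 91.03 zax [-0.001 -0.    -1.   ] F [-2.1 -1.1  0.1] M [-0.179  0.227  0.043] gap 0.489
```

>>> carry_out(targets=[[[0,0,0.1],[0,0,4],255],[[0,0,0.1],[0,0,4],255],[[0,0,0],[0,0,4],255]])

```text
clock: 8.75
tool_pos: [0.5807, -0.0091, 0.1156]
tcp_rot: [-0.0, 0.771, 0.636, -0.001]
wrist_force: [-1.7, -3.0, 1.2]
finger_gap: 0.487
```

```bash
python3 -c "
from h import *
show();save('wrist','w6.png')"
```

```text
t 8.75 p [ 0.5807 -0.0091  0.1156] q [-1.040e-01  1.510e-01  1.657e+00 -1.000e-03  1.334e+00  8.800e-02] yaw 79.05 zax [-0.001 -0.001 -1.   ] F [-1.7 -3.   1.2] M [-0.741  0.211  0.674] gap 0.487
```

View pics/w6.png

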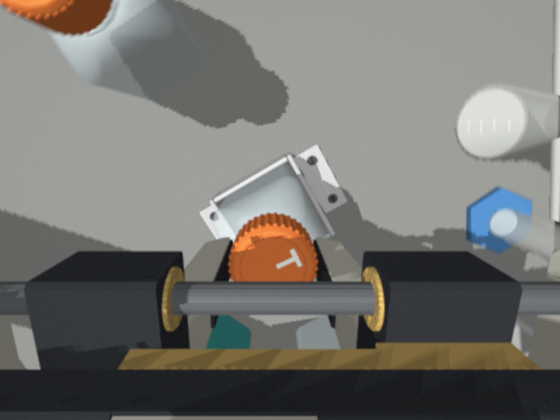

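The moment about z jumped from 0.04 to 0.67 N m after 149° of turn. That agrees with the initial mark angle of about 149° relative to the holder. A small further turn will confirm the stop.

>>> carry_out(targets=[[[0,0,0],[0,0,3],255],[[0,0,0],[0,0,3],255],[[0,0,0],[0,0,0],255],[[0,0,0],[0,0,0],255]])

```text
clock: 9.2
tool_pos: [0.5809, -0.0087, 0.1156]
tcp_rot: [-0.0, 0.803, 0.596, -0.0]
wrist_force: [-1.6, 0.4, 1.2]
finger_gap: 0.483
```

```bash
python3 -c "
from h import *
show();save('wrist','w7.png')
a=cv2.imread('pics/w4.png')[205:285,220:330];b=cv2.imread('pics/w7.png')[205:285,220:330];c=cv2.imread('pics/w6.png')[205:285,220:330]
cv2.imwrite('pics/cmp.png',cv2.resize(np.hstack([a,c,b]),None,fx=2.4,fy=2.4))"
```

```text
t 9.2 p [ 0.5809 -0.0087  0.1156] q [-0.103  0.151  1.657  0.     1.334  0.19 ] yaw 73.22 zax [-0.  0. -1.] F [-1.6  0.4  1.2] M [-0.043  0.255  0.318] gap 0.483
```

View pics/cmp.png

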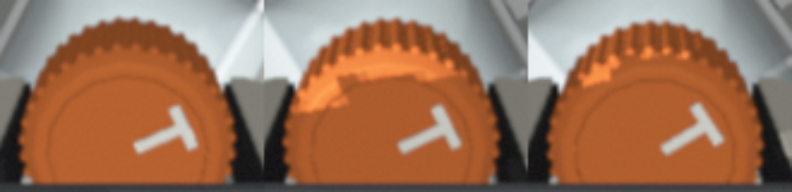

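The mark stayed put until about 149°, then slipped about 5° relative to the fingers under torque. The cap is therefore on its hard stop. Now I'll back it off a quarter turn, plus a few degrees for the bottle's play in the holder.

>>> carry_out(targets=[[[0,0,-0.1],[0,0,-7],255],[[0,0,-0.1],[0,0,-8],255],[[0,0,-0.1],[0,0,-8],255],[[0,0,-0.1],[0,0,-8],255],[[0,0,-0.1],[0,0,-8],255],[[0,0,-0.1],[0,0,-8],255],[[0,0,-0.1],[0,0,-8],255],[[0,0,-0.1],[0,0,-8],255]])

```text
clock: 10.05
tool_pos: [0.5808, -0.0088, 0.1164]
tcp_rot: [-0.0, 0.371, 0.929, -0.0]
wrist_force: [-2.2, 0.2, 2.2]
finger_gap: 0.485
```

>>> carry_out(targets=[[[0,0,-0.1],[0,0,-8],255],[[0,0,-0.1],[0,0,-8],255],[[0,0,-0.1],[0,0,-8],255],[[0,0,-0.1],[0,0,-8],255],[[0,0,0],[0,0,0],255],[[0,0,0],[0,0,0],255],[[0,0,0],[0,0,0],255]])

```text
clock: 10.75
tool_pos: [0.581, -0.0089, 0.1169]
tcp_rot: [-0.0, 0.106, 0.994, -0.0]
wrist_force: [-4.2, -0.9, 2.8]
finger_gap: 0.49
```

```bash
python3 - <<'E'
from h import *
show();s,p,R=st();d=save('wrist','w8.png');save('scene','s8.png');save('top','t8.png')
def mark(fn):
    im=cv2.imread('pics/'+fn)[240:275,270:310].astype(int)
    m=((im.max(2)-im.min(2)<60)&(im.min(2)>100)).astype(np.uint8)
    ys,xs=np.nonzero(m); return xs.mean()+270,ys.mean()+240,len(xs)
for f in ['w4.png','w6.png','w7.png','w8.png']: print(f,np.round(mark(f),1))
# mark world direction
z=p[2]+.0188+.010
def g(u,v): return wz(d,p,R,u,v,z)
u,v,_=mark('w8.png'); a=g(u,v)-np.array([.581,-.009,z]); print('mark pos rel',a.round(4),np.degrees(np.arctan2(a[1],a[0])))
a=cv2.imread('pics/w7.png')[205:285,220:330];b=cv2.imread('pics/w8.png')[205:285,220:330]
cv2.imwrite('pics/cmp2.png',cv2.resize(np.hstack([a,b]),None,fx=3,fy=3))
E
```

```text
t 10.75 p [ 0.581  -0.0089  0.1169] q [-0.103  0.15   1.656 -0.     1.336 -1.462] yaw 167.86 zax [-0. -0. -1.] F [-4.2 -0.9  2.8] M [-0.239  0.49   0.038] gap 0.49
w4.png [290.5 260.1 197. ]
w6.png [290.  259.9 196. ]
w7.png [289.2 259.3 194. ]
w8.png [289.6 259.3 200. ]
mark pos rel [-0.0056  0.0094  0.    ] 120.80582531908576
```

View pics/w8.png

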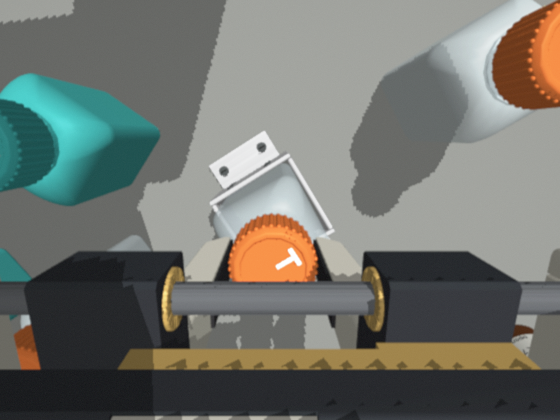

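View pics/cmp2.png

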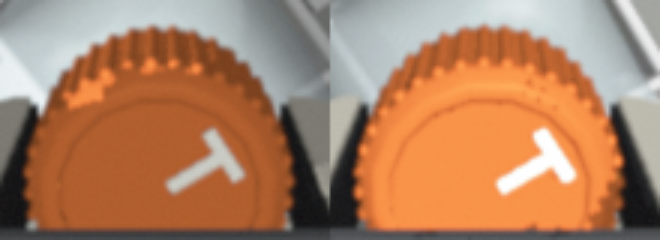

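View pics/s8.png

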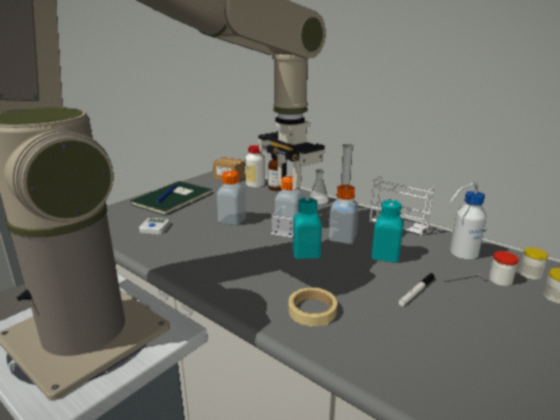

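The fingers backed off 94.6° with no further slip. The mark now points about 114–120° against about 110° expected for a quarter turn, which is inside the 23° tolerance. Nothing else in view has moved, so I'm handing the job in while still gripping.

```bash
python3 -c "
from h import *
show(); print(env.finish_job()); show()"
```

```text
t 10.9 p [ 0.581  -0.0089  0.1169] q [-0.103  0.15   1.656 -0.     1.336 -1.464] yaw 167.94 zax [-0. -0. -1.] F [-2.8 -0.5  3.6] M [-0.219  0.55  -0.038] gap 0.489
the job is handed in; nothing more can be done
None
the job is handed in; nothing more can be done
```

I screwed down the cap of the bottle in the steel holder to its hard stop and backed it off about a quarter turn. I handed the job in at 10.9 s with the fingers still closed on the cap. No verdict is reported, so the result rests on my own checks.

- **Bottomed out:** after 149° of turn the moment about the vertical jumped from about 0.04 to 0.67 N m. The cap then slipped about 5° in the fingers. The mark's starting angle of about 149° to the holder agrees with that stop.
- **Backed off:** the fingers turned back 94.6°, a few degrees extra for the bottle's play in the holder. The mark showed no slip in the fingers, and the last moment reading was near zero.
- **Mark angle:** the readings did not fully agree. Turn bookkeeping gives about 94° back from the stop. A rough fix from the mark's centre in the image gives about 100°. Both are inside the 23° tolerance.
- **Grip and bottle:** the finger opening is about 45.5 mm on the 46 mm cap, with the grasp point about 6 mm above the cap's grip point. The bottle looked upright and down in the holder. I judged that from the pictures and the small wrist forces (under 5 N), without measuring it.
- **Surroundings:** the other bottles, the tape roll, the timer and the marker looked undisturbed in the last scene picture, also judged by eye.

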